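Hang the sample board on the drying rail and slide it to the pointer

ROBOT

A 6-joint arm with a two-finger parallel gripper is mounted at the origin on a cart in front of the work surface, level with it; the furniture and walls round the work are solid. World frame = base frame: x ahead of the robot, y to its left, z up, the work surface at z = 0. Lengths are in m, angles in rad, forces in N, time in s.
With the tool pointing down it reaches from about 0.35 to 0.85 m from the base axis. Payload 8.1 kg.
Tool frame: the origin (TCP) lies at the very end of the fingers, on their centre line; the grasp point (between the pads) lies 19 mm behind it; z points along the fingers, y is the line along which they close (so a half turn about z gives the same grasp; the last joint's range is limited). The gripper opens to 85 mm and grips with 20 to 120 N. Pads are 22 mm wide; open, the fingers measure 114 mm over their backs; the gripper's body (76 mm by 85 mm) begins 54 mm behind the grasp point. The pads swing forward as they close: fully open they stand 13 mm farther back than shut.
Start: joints at [1.035, 0.13, 1.488, -0, 1.523, -0.085], TCP at [0.261, 0.54, 0.231] pointing down, gripper open.
Joint ranges: [-2.96, 2.96], [-0.89, 2.26], [0.02, 2.5], [-1.34, 4.48], [0, 2.73], [-2.66, 2.66]. Speed limits (rad/s): [2.39, 2.39, 2.79, 3.14, 3.14, 3.14].

INTERFACE

Orientations are given as a unit quaternion [w, x, y, z].
In Python, from station import get_state, read_camera, calibration, job_done gives the robot as it stands.
- The arm moves only by the tool servo_tool, never from a script. Its arguments are lists of equal length, an entry for each row: "dp": the shift along the tool's x, y, z in mm, a list of three; "delta_rot": the turn, a rotation vector about the tool's x, y, z in degrees, a list of three; "jaw": the closure, from 0 (fully open) to 1 (shut). In form: {"dp": [[tx, ty, tz], ...], "delta_rot": [[ax, ay, az], ...], "jaw": [jaw, ...]}. A call has 1 to 12 rows; each row is the pose to reach, as a shift and turn from the pose commanded when the call began, along the tool's axes at that moment; what a row does not reach only later rows make up. A row lasts 1/8 s, in which the tool goes at most 62.5 mm and 10.7 degrees, less where a joint would pass 70% of its speed; a pose out of reach is approached as far as the arm can. A call with a gripper value outside its range is refused whole. The fingers move at their own pace and stop on an object; the grip force is fixed at half the most. Time passes only in rows, so rows that repeat a pose let the fingers close. It gives the time, the measured TCP pose, the force, the opening and the grip force at its end, in the units of the state.
- get_state(): the state, without advancing time (a new reading comes with each control period).
- read_camera(name): name is "scene" or "top" or "wrist"; returns the picture (480x640x3 uint8, blue, green, red); there is no depth.
- calibration(name): a dict with "K" (3x3 intrinsics, pixels), "position" and "rotation" of the camera in the world; the wrist camera has in their place "T_tool_cam" (4x4, takes a point from camera to tool coordinates, whose origin is the TCP and whose axes are the flange's). Camera axes: x right, y up, looking along -z (the intrinsics and any distortion apply to the point x, -y, -z); pixel columns grow to the right and rows downward; lengths in m; the calibration is good to about 2 mm. The wrist camera is an equidistant fisheye: a pixel r from the principal point sees the ray r / f radians off the axis. A picture is of the moment at which its call begins: read the wrist's pose just before it. calibration takes no time and is no camera call.
- job_done(): hands the job in; it is judged then, once.
The state is a dict: "t": time; "qpos": joint angles; "joint_velocities": joint speeds; "joint_torque": joint torques, N m; "tcp_pos": TCP position; "orientation": TCP orientation; "force": force on the tool from outside, world axes, zero at the start; "wrist_torque": the same for the moment, N m; "finger_gap": opening from 0.0 (shut) to 1.0 (fully open); "grip_force": force on a finger pad.
Only numpy, scipy, OpenCV 4.12 (cv2) and the standard library are available. Lean on these libraries where they do the work, as an engineer would, in place of code of your own. Each camera call takes 0.05 s, during which the arm holds its last target. There are 200 camera calls.

TASK

Take the sample board on its two-hook hanger out of the slotted stand, hook it over the bare rail at the open end of the drying rack (the end that has no keeper rod above the rail), with both hooks on and the grip tab towards the robot, and let go of it there. Then slide it along under the keeper rod until the middle of its grip tab lines up with the pointer, and leave it hanging still. Do not disturb the two jars and the whetstone.

Things in the scene. Friction and masses are not known exactly. Their poses are not given: they have to be found in the camera images.
- hanger_tab (a point): Middle of the upright metal grip tab of the loose hanger (about 0.22 kg). Tab: 8 mm thick (its x), 40 mm wide (its y), from 20 mm above this point to 30 mm below it. Axes are the hanger's: y along board and rail, z up, x to the side where the hook lips are. Hung properly, this point stands 28 mm above the top of the rail and about 10 mm on the robot's side of its axis.
- hanger_hooks (a point): Middle of the inside top of the hanger's two hooks (this face rests on the rail), 28 mm below the tab's middle. Hooks: at y = +-42 mm, each 14 mm wide, joined by a strap on the tab's side; 21 mm wide inside (10 mm to the tab's side, 11 to the lip side); outside top 3 mm above, the lips end 18 mm below this point, on the +x side. The rail comes in from +x under the lips.
- board (a point): Centre of the dark wooden board, 8 x 110 x 66 mm, that hangs below the hooks; its top edge is 52 mm below the inside top of the hooks. So the 12 mm rail enters level through the 34 mm high gap between lip ends and board top; with the rail inside, the hanger is lowered 18 mm or a little more until it rests on the rail.
- drying_rail: Fixed steel rack; origin on the bench below the rail's middle; y along the rail to its open end (left seen from the robot), x away from the robot. Rail: round, 12 mm diameter, axis 150 mm above the bench, end posts at y = +-210 mm, not over 4 mm higher than the rail. The keeper's two brackets stand behind it at x = 32 mm, y = 10 and -210 mm.
- keeper_end (a point): Open end of the keeper rod (8 mm diameter, axis 171 mm above the bench), which runs from here, 30 mm from the rack's middle, to the far post, above and 14 mm behind the rail's axis. Below it hooks can be neither put on nor lifted off, but slide freely.
- rail_load (a point): Point on the rail's axis at the middle of the open part, 120 mm from the rail's middle towards its open end, 150 mm above the bench; axes as the rack's.
- pointer_tip (a point): Tip of the upright pointed steel pin (8 mm thick, tip 74 mm above the bench) on a small foot about 50 mm in front of the rail (robot's side): the mark. Compare along the rail's direction. Fixed; it stands opposite the part under the keeper rod.
- stand: Fixed wooden stand, 56 x 116 mm, with a slot along its y (10 mm wide, 26 mm deep, floor 8 mm and top 34 mm above the bench) in which the board stands upright; origin on the bench in its middle. The hanger's axes lie as the stand's; lift it at least 30 mm to clear the slot.
- jar_red: Bystander: jar with a black cap, 52 mm across, 58 mm high, origin at the centre of its underside. Leave alone.
- jar_gold: Bystander: small jar with a gold cap, 42 mm across, 46 mm high, origin at the centre of its underside. Leave alone.
- whetstone: Bystander: grey whetstone, 40 x 120 x 22 mm, origin at the centre of its underside. Leave alone.

How it is judged:
On the way:
1. the hanger hangs by both hooks on the open part of the rail and has been let go (y of hanger_tab in the frame of drying_rail between 0.06 and 0.18 m and x of hanger_tab in the frame of drying_rail between -0.025 and 0.005 m and z of hanger_tab in the frame of drying_rail between 0.172 and 0.186 m and contact force between hanger and drying_rail above 0.5 N and angle between the y axis of hanger_tab and the y axis of drying_rail, either way round below 0.17 rad and angle between hanger_tab's own z axis and vertical below 0.2 rad and contact force between the fingers and hanger below 0.05 N), for 0.3 s.
At the end, for the whole second after the job is handed in: The hanger hangs at rest by both hooks on the rail under the keeper rod, not touched, upright within 0.2 rad and along the rail within 0.17 rad, with the middle of its grip tab within 8 mm of the pointer tip, measured along the rail (y of hanger_tab in the frame of pointer_tip between -0.008 and 0.008 m and x of hanger_tab in the frame of drying_rail between -0.025 and 0.005 m and z of hanger_tab in the frame of drying_rail between 0.172 and 0.186 m and contact force between hanger and drying_rail above 0.5 N and angle between the y axis of hanger_tab and the y axis of drying_rail, either way round below 0.17 rad and angle between hanger_tab's own z axis and vertical below 0.2 rad and linear speed of hanger below 0.03 m/s and contact force between each of the arm, the fingers and hanger below 0.05 N).
It fails at once if black-capped jar pushed more than 20 mm (distance of jar_red from where it was at the start of the episode above 0.02 m).
It fails at once if gold-capped jar pushed more than 20 mm (distance of jar_gold from where it was at the start of the episode above 0.02 m).
It fails at once if whetstone pushed more than 20 mm (distance of whetstone from where it was at the start of the episode above 0.02 m).
It also fails if it takes over 67 s, if anything falls off the work surface, if the arm or the gripper's body presses on something with over 40 N, if the wrist force passes 120 N, or if a joint passes its speed limit or range.

## Working session

There is one attempt and no reset: what is moved stays moved. The work goes in short steps, Python scripts to look and compute and a tool call to move; the robot and the scene stay as the last step left them, time stands still between calls to the robot, and variables do not carry over. Pictures are saved under pics/ and viewed, at most 10 in all, crops included, and the job is handed in when it is done.

Besides the shell and the picture viewer there is one more tool, called after "Emit:" in YAML: its name, and indented under it one key for each argument. servo_tool: Moves the arm, as the interface text tells. Its arguments: {"type":"object","properties":{"dp":{"type":"array","items":{"type":"array","items":{"type":"number"}}},"delta_rot":{"type":"array","items":{"type":"array","items":{"type":"number"}}},"jaw":{"type":"array","items":{"type":"number"}}},"required":["dp","delta_rot","jaw"]}

```bash
mkdir -p pics; python3 - <<'E'
from station import *
import cv2
for n in ("scene","top"):
    cv2.imwrite(f"pics/{n}0.png",read_camera(n)); c=calibration(n); print(n,c)
print(calibration("wrist"))
s=get_state(); print(s)
E
```

```text
scene {'K': array([[571.5142654 ,   0.        , 320.04635686],
       [  0.        , 571.5142654 , 247.27359415],
       [  0.        ,   0.        ,   1.        ]]), 'position': array([ 0.03578826, -0.92295066,  0.84062114]), 'rotation': array([ 0.86433068,  0.4174776 , -0.11158576, -0.25728105])}
top {'K': array([[618.87055473,   0.        , 324.24571554],
       [  0.        , 618.87055473, 238.27993286],
       [  0.        ,   0.        ,   1.        ]]), 'position': array([ 0.33843242, -0.11674304,  1.5801214 ]), 'rotation': array([-0.69883995, -0.04765522,  0.04990139,  0.71194211])}
{'K': array([[371.64829954,   0.        , 319.95009745],
       [  0.        , 371.64829954, 242.28796224],
       [  0.        ,   0.        ,   1.        ]]), 'T_tool_cam': array([[ 7.42297992e-04,  9.54073821e-01,  2.99570680e-01,
         7.57923578e-02],
       [ 9.99999437e-01, -4.81102282e-04, -9.45654897e-04,
         4.77042221e-04],
       [-7.58100443e-04,  2.99571214e-01, -9.54073641e-01,
        -1.43925319e-01],
       [ 0.00000000e+00,  0.00000000e+00,  0.00000000e+00,
         1.00000000e+00]])}
{'t': 0.1, 'qpos': array([ 1.03459364e+00,  1.31090003e-01,  1.48917226e+00,  4.33858924e-05,
        1.52297469e+00, -8.54094252e-02]), 'joint_velocities': array([-4.56537300e-05, -2.16068019e-03, -3.29414502e-03,  8.65150700e-05,
       -7.27690680e-04,  7.97797421e-04]), 'joint_torque': array([ 1.70124280e-03, -5.70949244e+01, -5.01946127e+01, -1.21061312e-04,
        8.14909843e-03,  1.02240989e-05]), 'tcp_pos': array([0.26113029, 0.53965756, 0.23034568]), 'orientation': array([-2.72065440e-04,  2.23493930e-01,  9.74704974e-01, -7.76136264e-04]), 'force': array([-0.12278858, -0.23422556, -0.05008456]), 'wrist_torque': array([-0.00204344, -0.02588362,  0.02853136]), 'grip_force': 0.0, 'finger_gap': 0.9979765207458029}
```

View pics/top0.png

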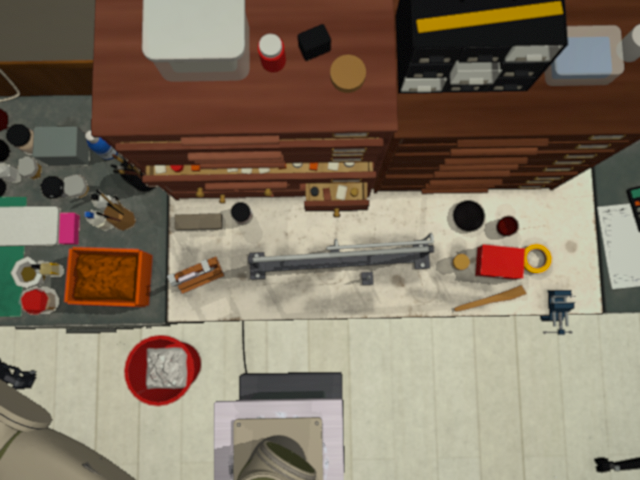

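View pics/scene0.png

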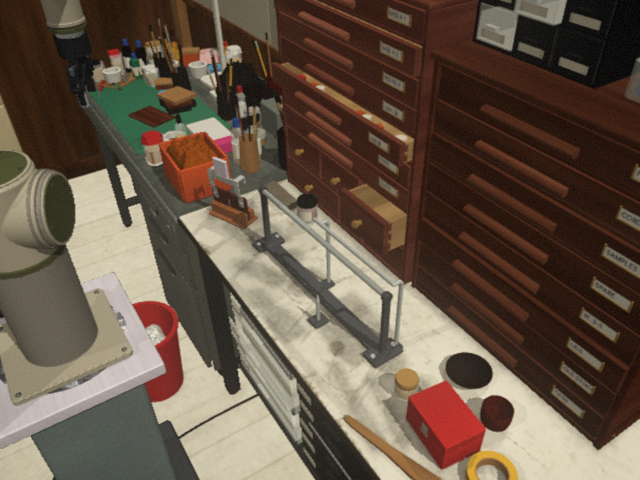

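Top view: stand with hanger at about (199,273), the rack from (258,265) to (427,250), the pointer foot at (366,278), the black jar at (241,212), the whetstone at (199,221) and the gold jar at about (461,262). I'll enlarge it to read these more closely.

```bash
cat > h.py <<'E'
import numpy as np
from station import *
from scipy.spatial.transform import Rotation as R
def rot(q): return R.from_quat([q[1],q[2],q[3],q[0]])
def ray(n,u,v):
    c=calibration(n);K=c['K']; d=np.array([(u-K[0,2])/K[0,0],-(v-K[1,2])/K[1,1],-1])
    return c['position'],rot(c['rotation']).apply(d)
def atz(n,u,v,z):
    p,d=ray(n,u,v); return p+d*(z-p[2])/d[2]
def proj(n,P):
    c=calibration(n);K=c['K']; q=rot(c['rotation']).inv().apply(np.array(P)-c['position'])
    return K[0,2]+K[0,0]*q[0]/-q[2], K[1,2]-K[1,1]*q[1]/-q[2]
def wpose():
    s=get_state(); return s['tcp_pos'],rot(s['orientation'])
def wray(u,v,pose):
    c=calibration('wrist');K=c['K'];T=c['T_tool_cam']
    a=np.array([(u-K[0,2]),-(v-K[1,2])]);r=np.hypot(*a);th=r/K[0,0]
    d=np.r_[a/r*np.sin(th),-np.cos(th)]
    p,Q=pose
    return p+Q.apply(T[:3,3]),Q.apply(T[:3,:3]@d)
def wproj(P,pose):
    c=calibration('wrist');K=c['K'];T=c['T_tool_cam'];p,Q=pose
    q=T[:3,:3].T@(Q.inv().apply(np.array(P)-p)-T[:3,3])
    th=np.arctan2(np.hypot(q[0],q[1]),-q[2]);e=q[:2]/np.hypot(q[0],q[1])
    return K[0,2]+K[0,0]*th*e[0],K[1,2]-K[0,0]*th*e[1]
def watz(u,v,z,pose):
    p,d=wray(u,v,pose); return p+d*(z-p[2])/d[2]
def tri(rays):
    A=np.zeros((3,3));b=np.zeros(3)
    for p,d in rays:
        d=d/np.linalg.norm(d);M=np.eye(3)-np.outer(d,d);A+=M;b+=M@p
    return np.linalg.solve(A,b)
E
python3 - <<'E'
import cv2,numpy as np
t=cv2.imread('pics/top0.png');s=cv2.imread('pics/scene0.png')
# top crop (165,205)-(445,295) x2.85 ; 
a=cv2.resize(t[205:297,165:445],(800,263),interpolation=cv2.INTER_CUBIC)
b=cv2.resize(t[245:297,165:265],(600,312),interpolation=cv2.INTER_CUBIC)
c=np.zeros((263+312,800,3),np.uint8);c[:263]=a;c[263:,:600]=b
cv2.imwrite('pics/c1.png',c)
cv2.imwrite('pics/c2.png',cv2.resize(s[155:365,200:410],(600,600),interpolation=cv2.INTER_CUBIC))
E
```

```text
(no output)
```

View pics/c1.png

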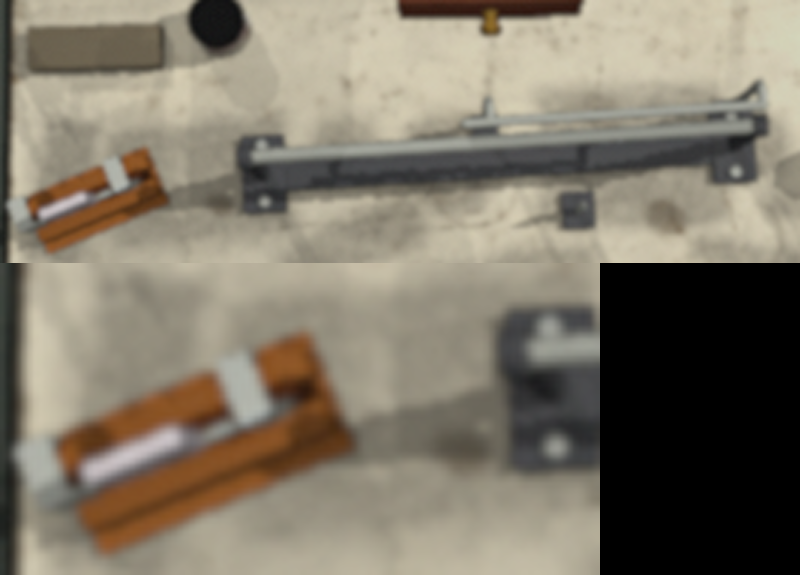

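View pics/c2.png

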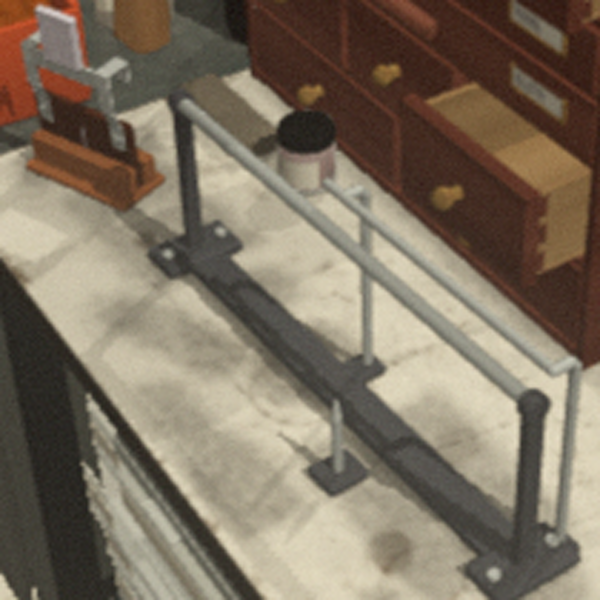

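Crops: the lips point away from the robot, as they must. In the top view the tab's top middle is at about (187,277) and the rail runs from (252.5,260) to (429.3,249.5). In the scene view the tab's top middle is at (219.6,160), the rail ends are at (263,190) and (386.6,295), and the pointer tip is at (318,295.5).

```bash
python3 - <<'E'
from h import *
np.set_printoptions(precision=4,suppress=True)
f=lambda a,b:tri([ray('top',*a),ray('scene',*b)])
print('tabtop',f((187,277),(219.6,160)))
e1=atz('top',252.5,260,.15);e2=atz('top',429.3,249.5,.15)
print('rail',e1,e2,np.linalg.norm(e2-e1),np.degrees(np.arctan2(*(e1-e2)[[0,1]])))
print('rail tri',f((253.5,259.5),(263,191)),f((429,249.5),(386.6,295)))
# tab direction, stand edges
T=lambda x,y,z:atz('top',165+x/6,245+(y-263)/6,z)
for a,b,z in (((80,470),(185,432),.174),((58,440),(308,335),.034),((100,552),(350,445),.034)):
    d=T(*a,z)-T(*b,z); print(np.linalg.norm(d),np.degrees(np.arctan2(d[0],d[1])),(T(*a,z)+T(*b,z))/2)
print('pointer',atz('top',366,277,.0),f((365.5,275.5),(318,295.5)))
s=get_state();print(rot(s['orientation']).as_matrix())
E
```

```text
tabtop [0.4515 0.1909 0.1713]
rail [0.4893 0.0443 0.15  ] [ 0.5062 -0.3672  0.15  ] 0.4118396176248574 -2.358189233837966
rail tri [0.488  0.0426 0.1526] [ 0.5077 -0.3673  0.1506]
0.04189067841609703 -19.06300875743352 [0.4522 0.1904 0.174 ]
0.11211444428716469 -22.047448614994646 [0.4897 0.2001 0.034 ]
0.11195950218343663 -22.340509405873064 [0.4431 0.1822 0.034 ]
pointer [ 0.4561 -0.2287  0.    ] [ 0.456  -0.2235  0.0632]
[[-0.9001  0.4357 -0.0009]
 [ 0.4357  0.9001 -0.0014]
 [ 0.0002 -0.0016 -1.    ]]
```

Emit:
servo_tool:
  dp:
    - [-162,-115,-35]
    - [-324,-231,-35]
    - [-324,-231,-35]
    - [-324,-231,-35]
    - [-324,-231,-35]
    - [-324,-231,-35]
    - [-324,-231,-35]
    - [-324,-231,-35]
    - [-324,-231,-35]
    - [-324,-231,-35]
    - [-324,-231,-35]
  delta_rot:
    - [0,0,10]
    - [0,0,20]
    - [0,0,30]
    - [0,0,42]
    - [0,0,42]
    - [0,0,42]
    - [0,0,42]
    - [0,0,42]
    - [0,0,42]
    - [0,0,42]
    - [0,0,42]
  jaw: [0,0,0,0,0,0,0,0,0,0,0]

```text
t: 1.48
tcp_pos: [0.4519, 0.1919, 0.2662]
orientation: [-0.0, 0.557, 0.83, -0.0]
force: [-0.1, -0.1, 0.3]
finger_gap: 1.0
grip_force: 0.0
```

```bash
python3 - <<'E'
from h import *
import cv2
p=wpose();cv2.imwrite('pics/w1.png',read_camera('wrist'))
print(p[0],p[1].as_matrix());print(get_state()['qpos'],get_state()['t'])
print(wproj([.452,.1905,.174],p))
print([wproj([.452-.02*np.sin(.384)*k,.1905+.02*np.cos(.384)*k,.174],p) for k in(-1,1)])
E
```

```text
[0.45191928 0.19185562 0.26615779] [[-3.78890643e-01  9.25441407e-01 -2.89008767e-04]
 [ 9.25441440e-01  3.78890669e-01  3.97071511e-05]
 [ 1.46249367e-04 -2.52416022e-04 -9.99999957e-01]]
[ 2.96648799e-01 -1.80303922e-01  1.73051643e+00  7.51862182e-05
  1.59151359e+00 -9.17422445e-02] 1.525
(np.float64(317.7496825392574), np.float64(247.4470759458555))
[(np.float64(317.6511972766647), np.float64(275.11886639220523)), (np.float64(317.86191662575476), np.float64(218.35565366392404))]
```

View pics/w1.png

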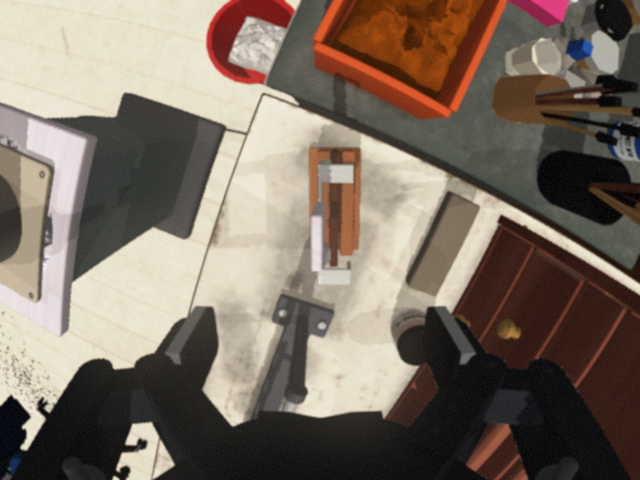

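The tab's top strip spans columns 311–323, and its far end is at row 272 where I predicted 275. The tool is centred to about 2 mm and aligned, so I'll go straight down, grip and lift.

Emit:
servo_tool:
  dp:
    - [0,0,50]
    - [0,0,90]
    - [0,0,115]
    - [0,0,125]
    - [0,0,125]
    - [0,0,125]
    - [0,0,125]
    - [0,0,125]
    - [0,0,125]
    - [0,0,125]
    - [0,0,125]
  delta_rot:
    - [0,0,0]
    - [0,0,0]
    - [0,0,0]
    - [0,0,0]
    - [0,0,0]
    - [0,0,0]
    - [0,0,0]
    - [0,0,0]
    - [0,0,0]
    - [0,0,0]
    - [0,0,0]
  jaw: [0,0,0,0.3,0.6,1,1,1,1,1,1]

```text
t: 2.9
tcp_pos: [0.4539, 0.1915, 0.1428]
orientation: [0.001, 0.558, 0.83, 0.002]
force: [3.4, 2.4, 5.7]
finger_gap: 0.079
grip_force: 60.4
```

Emit:
servo_tool:
  dp:
    - [0,0,-15]
    - [0,0,-40]
    - [0,0,-62]
    - [0,0,-62]
  delta_rot:
    - [0,0,0]
    - [0,0,0]
    - [0,0,0]
    - [0,0,0]
  jaw: [1,1,1,1]

```text
t: 3.4
tcp_pos: [0.4527, 0.191, 0.2043]
orientation: [0.0, 0.558, 0.83, 0.0]
force: [0.1, -0.5, -2.8]
finger_gap: 0.084
grip_force: 59.7
```

Emit:
servo_tool:
  dp:
    - [-20,-30,2]
    - [-40,-45,2]
    - [-95,-70,2]
    - [-150,-93,2]
    - [-207,-117,2]
    - [-207,-117,2]
    - [-207,-117,2]
  delta_rot:
    - [0,0,8]
    - [0,0,16]
    - [0,0,19.8]
    - [0,0,19.8]
    - [0,0,19.8]
    - [0,0,19.8]
    - [0,0,19.8]
  jaw: [1,1,1,1,1,1,1]

```text
t: 4.28
tcp_pos: [0.4212, -0.0448, 0.1998]
orientation: [-0.001, 0.693, 0.721, -0.001]
force: [-0.2, 1.5, -2.4]
finger_gap: 0.083
grip_force: 59.7
```

```bash
python3 - <<'E'
from h import *
import cv2
p=wpose();w=read_camera('wrist');t=read_camera('top');s=read_camera('scene')
print(p[0],p[1].as_matrix(),get_state()['t'])
c=np.zeros((600,800,3),np.uint8)
c[:300,:400]=cv2.resize(w,(400,300),interpolation=cv2.INTER_AREA)
c[:300,400:]=cv2.resize(t[215:305,230:350],(400,300),interpolation=cv2.INTER_CUBIC)
c[300:,:400]=cv2.resize(s[170:290,240:400],(400,300),interpolation=cv2.INTER_CUBIC)
cv2.imwrite('pics/m2.png',c);cv2.imwrite('pics/w2.png',w)
E
```

```text
[ 0.42118191 -0.04477129  0.19976232] [[-0.03964916  0.99921011 -0.00266457]
 [ 0.99921296  0.03965214  0.00107757]
 [ 0.00118238 -0.00261975 -0.99999587]] 4.425
```

View pics/m2.png

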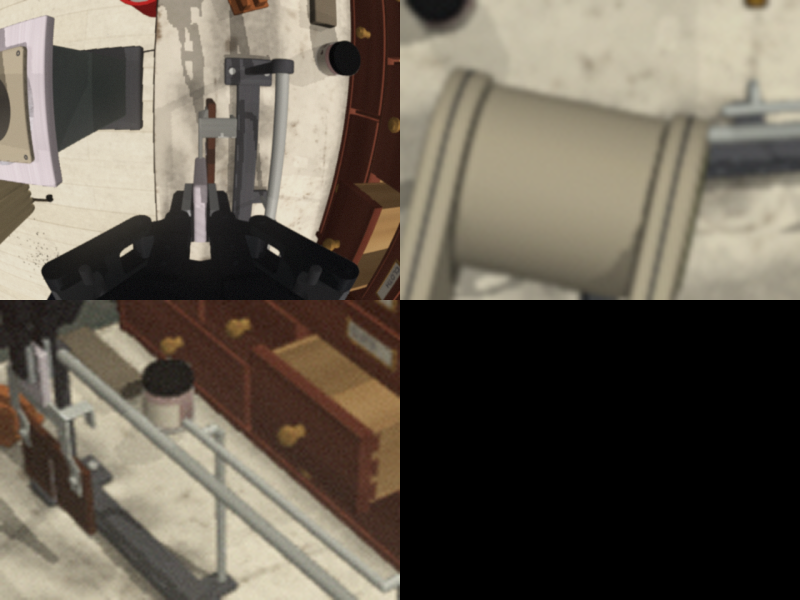

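Merged view: the hanger is gripped upright in front of the rail, lips facing the rail. In the wrist picture (full scale) the rail runs from about (450,120) to (437,320). I'll extract its edges and work out the offset.

```bash
python3 - <<'E'
from h import *
import cv2
w=cv2.imread('pics/w2.png');p=wpose();g=cv2.GaussianBlur(cv2.cvtColor(w,6),(3,3),0).astype(float)
for r in (130,160,190,220,250,280,310): print(r,'c410:',g[r,410:480:3].astype(int))
for r,c in ((120,450),(160,454),(200,454),(240,452),(280,446),(320,438)):print(r,watz(c,r,.15,p))
print(wproj([*p[0][:2],.23],p))
cv2.imwrite('pics/m3.png',cv2.resize(w[80:400,280:500],(550,600),interpolation=cv2.INTER_CUBIC)) if 0 else 0
E
```

```text
130 c410: [ 82  83  83  83  84  81  82  81 106 161 122  90 119 141 161 173 173 164
 186 189 190 193 193 192]
160 c410: [ 79  85 167 187 199 207 205 205 203 200 115 102 128 148 165 174 168 182
 209 210 207 207 208 208]
190 c410: [ 60 102 156 159 160 158 158 162 169 146  88 117 140 159 170 170 167 207
 211 214 211 209 207 212]
220 c410: [ 58 145 176 178 178 182 187 189 182  97 107 134 154 168 170 165 200 209
 211 209 209 211 212 212]
250 c410: [ 87 114 149 178 182 175 187 197 116 104 132 153 168 171 164 191 201 209
 212 213 216 220 220 217]
280 c410: [135 109 115 160 179 174 180 108 105 132 154 172 170 167 211 215 216 214
 216 221 219 215 214 217]
310 c410: [ 83  79  60  59  79  79  81 112 138 163 174 168 183 218 213 220 222 224
 223 222 224 216 222 223]
120 [0.48855656 0.04376816 0.15      ]
160 [0.49278545 0.02223496 0.15      ]
200 [4.95340741e-01 6.53555341e-05 1.50000000e-01]
240 [ 0.49738931 -0.02309995  0.15      ]
280 [ 0.49764382 -0.04787271  0.15      ]
320 [ 0.49726903 -0.0749082   0.15      ]
(np.float64(317.40121136416496), np.float64(348.50101402705417))
```

```bash
python3 - <<'E'
from h import *
p=wpose()
L=np.array([watz(c,r,.15,p) for r,c in ((160,450),(190,449),(220,446),(250,443.5),(280,440),(310,438))]);print(L)
m=np.polyfit(L[:,1],L[:,0],1);print(m,'psi',np.degrees(-np.arctan(m[0])),'x at y=-.045',np.polyval(m,-.045))
E
```

```text
[[ 0.49043606  0.02200983  0.15      ]
 [ 0.49165324  0.00544138  0.15      ]
 [ 0.49202007 -0.01161625  0.15      ]
 [ 0.49303802 -0.02930125  0.15      ]
 [ 0.49381447 -0.04795119  0.15      ]
 [ 0.49598323 -0.06788971  0.15      ]]
[-0.0564581   0.49160744] psi 3.23138048110423 x at y=-.045 0.49414805591505023
```

Emit:
servo_tool:
  dp:
    - [0,25,-2]
    - [0,50,-2]
    - [0,63,-2]
    - [0,63,-2]
    - [0,63,-2]
    - [0,63,8]
    - [0,63,14]
    - [0,63,14]
  delta_rot:
    - [0,0,0]
    - [0,0,-0.5]
    - [0,0,-0.5]
    - [0,0,-0.5]
    - [0,0,-0.5]
    - [0,0,-0.5]
    - [0,0,-0.5]
    - [0,0,-0.5]
  jaw: [1,1,1,1,1,1,1,1]

```text
t: 5.42
tcp_pos: [0.4838, -0.042, 0.1864]
orientation: [-0.001, 0.689, 0.725, -0.001]
force: [-4.9, -2.2, -5.1]
finger_gap: 0.084
grip_force: 59.6
```

```bash
python3 - <<'E'
from h import *
import cv2
p=wpose();w=read_camera('wrist');s=read_camera('scene')
print(p[0],get_state()['force'],get_state()['t'])
c=np.zeros((600,800,3),np.uint8)
c[:,:400]=cv2.resize(w[80:380,220:420],(400,600),interpolation=cv2.INTER_CUBIC)
c[:400,400:]=cv2.resize(s[155:255,240:340],(400,400),interpolation=cv2.INTER_CUBIC)
cv2.imwrite('pics/m4.png',c)
E
```

```text
[ 0.48383606 -0.04201952  0.18638967] [-5.7722788  -1.66316891 -5.10793014] 5.525
```

View pics/m4.png

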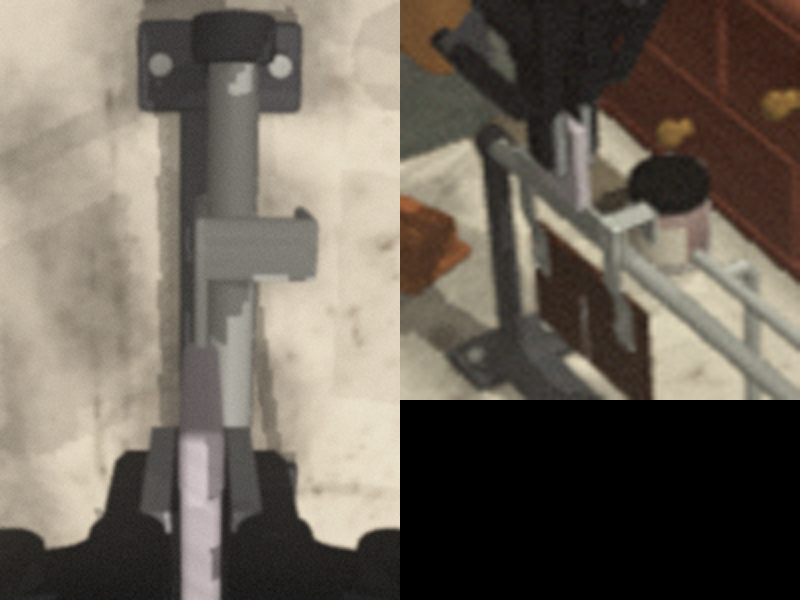

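The rail is inside both hooks and touching the strap side (about −5 N in x). I'll back off 4 mm and lower.

Emit:
servo_tool:
  dp:
    - [0,-4,0]
    - [0,-4,0]
    - [0,-4,6]
    - [0,-4,11]
    - [0,-4,11]
    - [0,-4,11]
  delta_rot:
    - [0,0,0]
    - [0,0,0]
    - [0,0,0]
    - [0,0,0]
    - [0,0,0]
    - [0,0,0]
  jaw: [1,1,1,1,1,1]

```text
t: 6.28
tcp_pos: [0.4811, -0.0424, 0.1762]
orientation: [-0.0, 0.689, 0.725, -0.0]
force: [0.4, -0.8, -1.3]
finger_gap: 0.084
grip_force: 59.8
```

Emit:
servo_tool:
  dp:
    - [0,0,1]
    - [0,0,2]
    - [0,0,3]
    - [0,0,3]
  delta_rot:
    - [0,0,0]
    - [0,0,0]
    - [0,0,0]
    - [0,0,0]
  jaw: [1,1,1,1]

```text
t: 6.78
tcp_pos: [0.4811, -0.0425, 0.1734]
orientation: [0.0, 0.689, 0.725, 0.0]
force: [-0.3, -0.5, -1.3]
finger_gap: 0.086
grip_force: 60.1
```

Emit:
servo_tool:
  dp:
    - [0,0,1]
    - [0,0,2]
    - [0,0,2]
  delta_rot:
    - [0,0,0]
    - [0,0,0]
    - [0,0,0]
  jaw: [1,1,1]

```text
t: 7.15
tcp_pos: [0.4814, -0.0427, 0.1729]
orientation: [0.001, 0.689, 0.725, 0.0]
force: [-6.0, -1.0, 9.8]
finger_gap: 0.081
grip_force: 61.8
```

Contact made (+10 N). I'll ease off 1 mm, open, then wait.

Emit:
servo_tool:
  dp:
    - [0,0,-1]
    - [0,0,-1]
    - [0,0,-1]
    - [0,0,-1]
    - [0,0,-1]
    - [0,0,-1]
    - [0,0,-1]
    - [0,0,-1]
    - [0,0,-1]
    - [0,0,-1]
    - [0,0,-1]
    - [0,0,-1]
  delta_rot:
    - [0,0,0]
    - [0,0,0]
    - [0,0,0]
    - [0,0,0]
    - [0,0,0]
    - [0,0,0]
    - [0,0,0]
    - [0,0,0]
    - [0,0,0]
    - [0,0,0]
    - [0,0,0]
    - [0,0,0]
  jaw: [0.85,0.75,0.65,0.6,0.6,0.6,0.6,0.6,0.6,0.6,0.6,0.6]

```text
t: 8.65
tcp_pos: [0.4811, -0.0425, 0.1723]
orientation: [0.0, 0.689, 0.725, 0.0]
force: [-0.1, -0.4, 0.5]
finger_gap: 0.4
grip_force: 0.0
```

```bash
python3 - <<'E'
from h import *
import cv2
p=wpose();w=read_camera('wrist');s=read_camera('scene')
print(p[0],get_state()['force'],get_state()['finger_gap'],get_state()['t'])
c=np.zeros((600,800,3),np.uint8)
c[:,:400]=cv2.resize(w[80:380,220:420],(400,600),interpolation=cv2.INTER_CUBIC)
c[:,400:]=cv2.resize(s[155:305,250:350],(400,600),interpolation=cv2.INTER_CUBIC)
cv2.imwrite('pics/m5.png',c)
E
```

```text
[ 0.48111042 -0.04246489  0.17231753] [ 0.09767221 -0.51914695  0.6256164 ] 0.3967313458253029 8.75
```

View pics/m5.png

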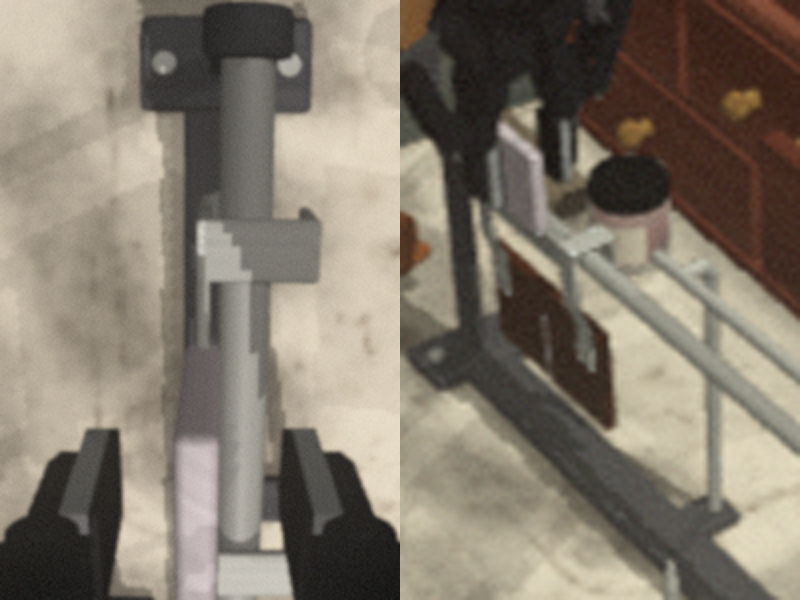

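The hanger hangs on the rail with both hooks on and the fingers clear of it. I'll move up, over to the tab's open-end side, close, come down, and push from there.

Emit:
servo_tool:
  dp:
    - [0,0,-40]
    - [0,0,-70]
    - [25,-3,-70]
    - [46,-3,-70]
    - [46,-3,-70]
    - [46,-3,-70]
    - [46,-3,-40]
    - [46,-3,-11]
    - [46,-3,-11]
    - [46,-3,-11]
  delta_rot:
    - [0,0,0]
    - [0,0,0]
    - [0,0,0]
    - [0,0,0]
    - [0,0,0]
    - [0,0,0]
    - [0,0,0]
    - [0,0,0]
    - [0,0,0]
    - [0,0,0]
  jaw: [0.6,0.6,0.6,1,1,1,1,1,1,1]

```text
t: 10.0
tcp_pos: [0.4763, 0.0029, 0.1844]
orientation: [0.0, 0.689, 0.724, 0.0]
force: [0.7, 0.4, 0.1]
finger_gap: 0.0
grip_force: 0.0
```

Emit:
servo_tool:
  dp:
    - [-7,0,0]
    - [-14,0,0]
    - [-22,0,0]
    - [-30,0,0]
    - [-40,0,0]
    - [-50,0,0]
    - [-60,0,0]
    - [-70,0,0]
    - [-80,0,0]
    - [-80,0,0]
  delta_rot:
    - [0,0,0]
    - [0,0,0]
    - [0,0,0]
    - [0,0,0]
    - [0,0,0]
    - [0,0,0]
    - [0,0,0]
    - [0,0,0]
    - [0,0,0]
    - [0,0,0]
  jaw: [1,1,1,1,1,1,1,1,1,1]

```text
t: 11.25
tcp_pos: [0.4796, -0.0779, 0.1829]
orientation: [0.0, 0.69, 0.724, -0.001]
force: [0.0, 0.2, -0.5]
finger_gap: -0.003
grip_force: 0.0
```

```bash
python3 - <<'E'
from h import *
import cv2
p=wpose();w=read_camera('wrist');s=read_camera('scene');t=read_camera('top')
print(p[0],p[1].as_matrix()[:,0],get_state()['force'],get_state()['finger_gap'],get_state()['t'])
c=np.zeros((600,800,3),np.uint8)
c[:300,:400]=cv2.resize(w,(400,300),interpolation=cv2.INTER_AREA)
c[300:,:400]=cv2.resize(t[220:310,260:380],(400,300),interpolation=cv2.INTER_CUBIC)
c[:,400:]=cv2.resize(s[165:315,255:355],(400,600),interpolation=cv2.INTER_CUBIC)
cv2.imwrite('pics/m6.png',c)
E
```

```text
[ 0.47959933 -0.0779157   0.18293567] [-0.04877725  0.99880907 -0.00110674] [ 0.54796937  0.74437322 -0.18658619] 0.0001800993382862942 11.4
```

View pics/m6.png

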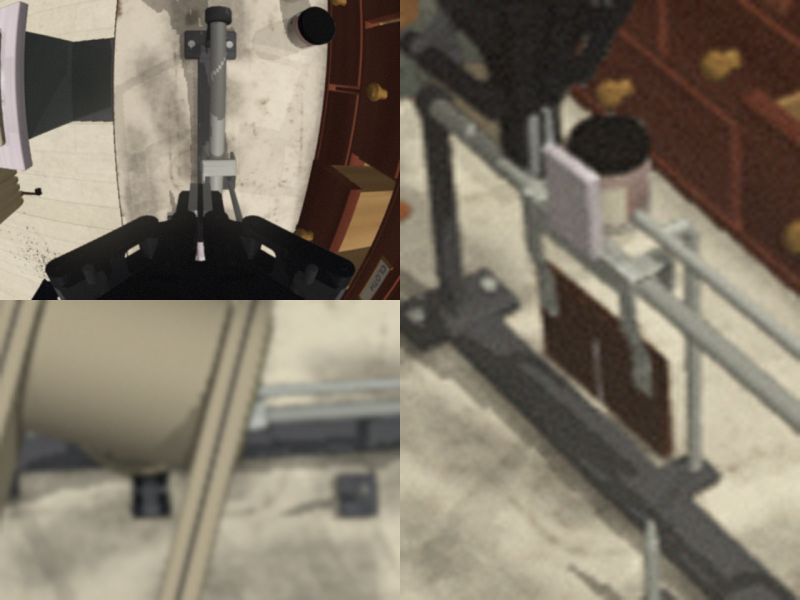

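The hanger follows the push, with both hooks on and the leading hook at the keeper's open end. In the scene picture the tab's top-front middle is at about (298.5,205.5). I'll compare that with the pointer.

```bash
python3 - <<'E'
from h import *
p=wpose()
yr=np.array([-.0465,.9989]) # psi 2.66
f=lambda P:(P[:2]-np.array([.4979,-.1624]))@yr
T=atz('scene',298.5,205.5,.204);P=atz('scene',318,295.5,.074)
P2=atz('top',365.5,275.5,.074);P3=atz('top',366.5,278.5,.004) # pin / foot centre
print('tab',T,f(T),'tip',P,f(P),'top',P2,f(P2),'foot',P3,f(P3),'tcp',f(p[0]))
print('proj tip',proj('top',P))
E
```

```text
tab [ 0.48535777 -0.11425625  0.204     ] 0.04867400817645166 tip [ 0.45114395 -0.23363445  0.074     ] -0.06898193473781572 top [ 0.45425465 -0.22231214  0.074     ] -0.05781672422524336 foot [ 0.45193786 -0.2295537   0.004     ] -0.0649425930341045 tcp 0.08628369459284796
proj tip (np.float64(370.18056401512655), np.float64(276.68883907811727))
```

Emit:
servo_tool:
  dp:
    - [-10,0,0]
    - [-20,0,0]
    - [-30,0,0]
    - [-40,0,0]
    - [-50,0,0]
    - [-60,0,0]
    - [-70,0,0]
    - [-80,0,0]
    - [-90,0,0]
    - [-98,0,0]
    - [-104,0,0]
    - [-108,0,0]
  delta_rot:
    - [0,0,0]
    - [0,0,0]
    - [0,0,0]
    - [0,0,0]
    - [0,0,0]
    - [0,0,0]
    - [0,0,0]
    - [0,0,0]
    - [0,0,0]
    - [0,0,0]
    - [0,0,0]
    - [0,0,0]
  jaw: [1,1,1,1,1,1,1,1,1,1,1,1]

```text
t: 12.9
tcp_pos: [0.4852, -0.1847, 0.1833]
orientation: [-0.0, 0.689, 0.725, 0.0]
force: [-1.0, 1.0, 0.3]
finger_gap: -0.002
grip_force: 0.7
```

Emit:
servo_tool:
  dp:
    - [0,0,0]
    - [0,0,0]
    - [0,0,0]
    - [0,0,0]
  delta_rot:
    - [0,0,0]
    - [0,0,0]
    - [0,0,0]
    - [0,0,0]
  jaw: [1,1,1,1]

```text
t: 13.4
tcp_pos: [0.4852, -0.1843, 0.1833]
orientation: [0.0, 0.689, 0.725, -0.0]
force: [0.3, -0.2, -0.0]
finger_gap: 0.001
grip_force: 0.0
```

```bash
python3 - <<'E'
from h import *
import cv2
p=wpose();w=read_camera('wrist');s=read_camera('scene')
print(p[0],get_state()['force'],get_state()['t'])
cv2.imwrite('pics/s7.png',s)
c=np.zeros((600,800,3),np.uint8)
c[:,:400]=cv2.resize(s[205:325,280:360],(400,600),interpolation=cv2.INTER_CUBIC)
c[:,400:]=cv2.resize(w[180:480,220:420],(400,600),interpolation=cv2.INTER_CUBIC)
cv2.imwrite('pics/m7.png',c)
E
```

```text
[ 0.48524127 -0.1843129   0.18331596] [-0.27553144 -0.16859658 -0.56918047] 13.5
```

View pics/m7.png

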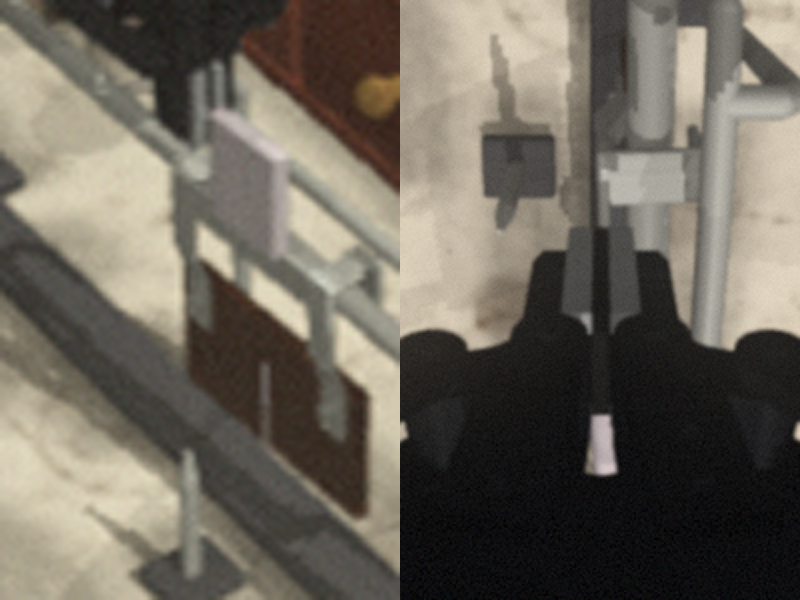

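The hanger is under the keeper rod, upright, with both hooks on. Scene pixels: tip (317.6,295), tab-face top corners (322.4,227.4) and (335.6,236.6), board mark (333,277)–(333.2,293.5). The wrist camera sees the pin tip at (272.5,294).

```bash
python3 - <<'E'
from h import *
p=wpose()
yr=np.array([-.0465,.9989])
f=lambda P:round((P[:2]-np.array([.4979,-.1624]))@yr,4)
tip=[atz('scene',317.6,295.0,.074),watz(272.5,294,.074,p),tri([ray('scene',317.6,295),wray(272.5,294,p)])]
for P in tip: print('tip',P,f(P))
T=[atz('scene',329,232,.204),atz('scene',(322.4+335.6+335+323)/4,(227.4+236.6+256+245)/4,.18)]
for P in T: print('tab',P,f(P))
# intersect scene rays with vertical plane at rack x of tab face (-14) / board face(-4)
xr=np.array([.9989,.0465])
for (u,v),x in (((329,232),-.014),((329,241.2),-.014),((333,277),-.004),((333.2,293.5),-.004)):
    o,d=ray('scene',u,v);s=(x-(o[:2]-np.array([.4979,-.1624]))@xr)/(d[:2]@xr);P=o+s*d;print('pl',P,f(P))
print('tcp',f(p[0]))
E
```

```text
tip [ 0.4512497  -0.23201887  0.074     ] -0.0674
tip [ 0.45272009 -0.22970826  0.074     ] -0.0651
tip [ 0.4523673  -0.23048006  0.07223055] -0.0659
tab [ 0.48780911 -0.21945879  0.204     ] -0.0565
tab [ 0.48921281 -0.21678784  0.18      ] -0.0539
pl [ 0.48662642 -0.22129943  0.20566568] -0.0583
pl [ 0.48660555 -0.22085103  0.1839186 ] -0.0579
pl [ 0.49648631 -0.21805294  0.08782733] -0.0555
pl [ 0.49649101 -0.21815395  0.04320788] -0.0556
tcp -0.0213
```

Emit:
servo_tool:
  dp:
    - [-3,0,0]
    - [-6,0,0]
    - [-9,0,0]
    - [-10,0,0]
    - [-10,0,0]
    - [-10,0,0]
    - [-10,0,0]
  delta_rot:
    - [0,0,0]
    - [0,0,0]
    - [0,0,0]
    - [0,0,0]
    - [0,0,0]
    - [0,0,0]
    - [0,0,0]
  jaw: [1,1,1,1,1,1,1]

```text
t: 14.38
tcp_pos: [0.4857, -0.1946, 0.1833]
orientation: [0.0, 0.689, 0.725, -0.0]
force: [0.1, 0.8, 0.1]
finger_gap: 0.002
grip_force: 0.1
```

Emit:
servo_tool:
  dp:
    - [5,0,0]
    - [15,0,0]
    - [15,0,-40]
    - [15,0,-90]
    - [15,0,-90]
    - [15,0,-90]
    - [15,0,-90]
    - [15,0,-90]
  delta_rot:
    - [0,0,0]
    - [0,0,0]
    - [0,0,0]
    - [0,0,0]
    - [0,0,0]
    - [0,0,0]
    - [0,0,0]
    - [0,0,0]
  jaw: [1,1,1,1,1,1,1,1]

```text
t: 15.38
tcp_pos: [0.4844, -0.1791, 0.2719]
orientation: [-0.001, 0.689, 0.725, -0.0]
force: [-0.0, 0.2, 0.6]
finger_gap: -0.001
grip_force: 0.0
```

```bash
python3 - <<'E'
from h import *
import cv2
s=read_camera('scene');a=cv2.imread('pics/s7.png');cv2.imwrite('pics/s8.png',s);print(get_state()['tcp_pos'],get_state()['t'])
U=lambda i:cv2.resize(i[190:340,270:390],None,fx=5,fy=5,interpolation=cv2.INTER_CUBIC)
A,B=U(a),U(s)
for n,(u0,u1,v0,v1) in dict(board=(319,356,262,309),tab=(322,338,229,256)).items():
    t=A[(v0-190)*5:(v1-190)*5,(u0-270)*5:(u1-270)*5]
    r=cv2.matchTemplate(B,t,cv2.TM_CCOEFF_NORMED);_,m,_,l=cv2.minMaxLoc(r)
    print(n,m,l[0]/5-(u0-270),l[1]/5-(v0-190))
P=np.array([.4867,-.221,.19]);q=P+.01*np.array([.0465,-.9989,0])
print('px per 10mm',np.subtract(proj('scene',q),proj('scene',P)))
E
```

```text
[ 0.48451342 -0.17915794  0.27218332] 15.425
board 0.9827552437782288 3.200000000000003 2.5999999999999943
tab 0.941912829875946 2.799999999999997 2.799999999999997
px per 10mm [3.18926517 2.67671627]
```

The tab moved 9.8 mm, which puts it level with the tip within about 2 mm. I'll let it settle, then hand in.

Emit:
servo_tool:
  dp:
    - [0,0,0]
    - [0,0,0]
    - [0,0,0]
    - [0,0,0]
    - [0,0,0]
    - [0,0,0]
    - [0,0,0]
    - [0,0,0]
  delta_rot:
    - [0,0,0]
    - [0,0,0]
    - [0,0,0]
    - [0,0,0]
    - [0,0,0]
    - [0,0,0]
    - [0,0,0]
    - [0,0,0]
  jaw: [1,1,1,1,1,1,1,1]

```text
t: 16.42
tcp_pos: [0.485, -0.1794, 0.2733]
orientation: [0.0, 0.689, 0.725, 0.0]
force: [0.2, -0.1, -0.0]
finger_gap: 0.003
grip_force: 0.0
```

```bash
python3 -c "
from station import *
print(job_done())"
```

```text
the job is handed in; nothing more can be done
None
```

The job is handed in at about 16 s: the hanger hangs by both hooks under the keeper rod, let go, with its tab an estimated 2 mm or less from the pointer; the hand-in call returned no verdict.

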